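Close the pot carton and hold its locking key in the slot

TASK

Fold the carton's right-hand top flap fully down first, then its left-hand flap fully down over it, so that their slots line up. Then take the wooden locking key out of its stand, pass its blade straight down through the slot without forcing it against the sides, and finish while still holding the key there, blade inside the carton and its shoulder bar about 15 mm (a finger's breadth) above the cardboard, so that a strap can be run underneath; do not let go. Leave the mug, the bowl and the vase where they stand.

Things in the scene. Friction and masses are not known exactly. Their poses are not given: they have to be found in the camera images.
- carton: Cardboard shipping carton holding four lidded jars; it stands fast. 240 mm along its x, 200 mm along y, walls 130 mm high. Origin: centre of its underside; z up, x away from the robot (within 0.3 rad), y to the robot's left. Two slotted top flaps are hinged on the left and right walls. Jar tops lie 19 mm below the wall tops; under the slot is an empty strip 34 mm across, down to the floor.
- flap_right (a joint): Right flap's angle (rad): 0 = fully down, level, 1.57 = upright, up to 2.1 (leaning out). Starts at 1.4 to 1.8. Hinge line along carton x at carton y -100 mm, z 130 mm (flap's underside). Panel 236 mm along x, 130 mm hinge to free edge, 5 mm thick; a slot 66 mm (x) by 14 mm centred 100 mm from the hinge. It stays where left; about 1 N at the free edge folds it.
- flap_left (a joint): Angle (rad) of the left-hand flap, same panel, slot, signs, stiffness and range as the right one, mirrored: hinge line at carton y = +100 mm, z = 135.5 mm, so it lies on top of the right flap when both are down.
- slot (a point): Centre of the slot (66 x 14 mm, long side along carton x) at the upper surface of the left flap when folded down: 140.5 mm above the carton's underside. Axes as the carton's. With both flaps down the slots line up into one opening 10.5 mm deep.
- key: Loose wooden locking key, about 120 g, upright in the stand. Origin: centre of the blade's lower end; z up; x along the blade's width. Blade 60 mm (x) by 12 mm (y), from 0 to 75 mm height, edges and tip rounded 5 mm; shoulder bar 80 x 30 mm from 75 to 83 mm; grip 40 mm (x) by 20 mm (y) from 83 to 127 mm height.
- key_grip (a point): Point on the key's axis in the middle of its grip, 110 mm above the key's origin: a good place for the gripper's centre, closing along the key's y across the 20 mm thickness.
- stand: Fixed dark wooden block, 120 x 70 mm, 90 mm high, with an upright pocket in its top in which the key's blade hangs loosely (1.5 mm play each side), the shoulder bar resting on the block's top. Origin: centre of its underside.
- mug: White mug, 76 mm wide, 90 mm high, bystander. Origin: centre of its underside.
- bowl: Blue bowl, 120 mm wide, 55 mm high, bystander. Origin: centre of its underside.
- vase: Small terracotta vase, 84 mm wide, 115 mm high, bystander. Origin: centre of its underside.
Not all that is in view belongs to the job. What is meant by the key is not black, green or turquoise, and is the larger of those in its own colour.

How it is judged:
On the way, in this order (a step that is already met when the one before it is completed fails the run):
1. the right flap is folded down while the left one is still up (value of joint flap_right below 0.12 rad and value of joint flap_left above 0.8 rad), for 0.2 s.
2. the left flap is folded down over it, before the key goes near the slot (value of joint each of flap_right, flap_left below 0.12 rad and horizontal distance between key and slot above 0.05 m), for 0.2 s.
At the end, for the whole second after the job is handed in: Both flaps down (within 0.12 rad), the key upright (0.12 rad) and in line with the slot (0.12 rad, 6 mm), its shoulder bar 7 to 30 mm above the upper flap so that the blade reaches 45 to 68 mm into the slot, held still in the fingers, rubbing on the carton with less than 15 N (value of joint each of flap_right, flap_left below 0.12 rad and horizontal distance between key and slot below 0.006 m and z of key in the frame of slot between -0.068 and -0.045 m and angle between key's own z axis and vertical below 0.12 rad and angle between the x axis of key and the x axis of carton, either way round below 0.12 rad and contact force between the fingers and key above 2 N and contact force between key and carton below 15 N and linear speed of key below 0.02 m/s); the arm keeps its last pose, push and grip.
It fails at once if a bystander pot is shifted by more than 40 mm (distance of any of mug, bowl, vase from where it was at the start of the episode above 0.04 m).
It fails at once if a bystander pot is tipped (angle between any of mug, bowl, vase's own z axis and vertical above 0.5 rad).
It also fails if it takes over 66 s, if anything falls off the work surface, if the arm or the gripper's body presses on something with over 40 N, if the wrist force passes 120 N, or if a joint passes its speed limit or range.

ROBOT

A 6-joint arm with a two-finger parallel gripper is mounted at the origin on the work surface. World frame = base frame: x ahead of the robot, y to its left, z up, the work surface at z = 0. Lengths are in m, angles in rad, forces in N, time in s.
With the tool pointing down it reaches from about 0.35 to 0.775 m from the base axis. Payload 7.3 kg.
Tool frame: the origin (TCP) lies at the centre of the arm's flange, where the gripper is bolted on; the fingertips stand 178 mm ahead of it and the grasp point (between the pads) lies 159 mm ahead of it (tip_extent is the distance from the TCP to the fingertips, in m); z points along the fingers, y is the line along which they close (so a half turn about z gives the same grasp; the last joint's range is limited). The gripper opens to 92 mm and grips with 3 to 60 N. Pads are 19 mm wide; open, the fingers measure 130 mm over their backs; the gripper's body (75 mm by 190 mm) begins 47 mm behind the grasp point.
Start: joints at [-1.287, 0.342, 1.524, -0, 1.275, -0.146], TCP at [0.219, -0.477, 0.405] pointing down, gripper open.
Joint ranges: [-2.53, 2.53], [-0.77, 2.02], [0.04, 2.7], [-1, 4.14], [0.28, 2.66], [-3.11, 3.11]. Speed limits (rad/s): [2.57, 2.57, 3.14, 3.14, 3.14, 3.14].

INTERFACE

Orientations are given as [roll, pitch, yaw] about the fixed x, y, z axes, in that order (R = Rz(yaw) Ry(pitch) Rx(roll)).
In Python, from cell import * gives the robot as it stands.
- The arm moves only by the tool arm_command, never from a script. Its arguments are lists of equal length, an entry for each row: "xyz": the shift along the world's x, y, z in mm, a list of three; "spin": the turn about the world's z in degrees. In form: {"xyz": [[tx, ty, tz], ...], "spin": [spin, ...]}. A call has 1 to 20 rows; each row shifts and turns the commanded pose from where the row before left it; what a row does not reach is not made up. A row lasts 1/10 s, in which the tool goes at most 50 mm and 8.59 degrees, less where a joint would pass 70% of its speed; a pose out of reach is approached as far as the arm can. A call with a gripper value outside its range is refused whole. "jaw" is the opening, from -1 (shut) to 1 (fully open), set as the call begins (left out, the last holds). The fingers move at their own pace and stop on an object; "squeeze" is the grip in N (left out, the last holds). Time passes only in rows, so rows that do not move let the fingers close. It gives the time, the measured TCP pose, the force, the opening and the grip force at its end, in the units of the state.
- observe(): the state, without advancing time (a new reading comes with each control period).
- read_camera(name): name is "scene" or "top" or "wrist"; returns a dict with "img" (384x512x3 uint8, red, green, blue), "depth" (384x512 float32, m along the optical axis (not along the pixel's ray), 0 where there is no reading), "fx", "fy", "cx", "cy" (pixels), "world_from_camera" (4x4, takes a point from camera to world coordinates). Camera axes: x right, y up, looking along -z (the intrinsics and any distortion apply to the point x, -y, -z); pixel columns grow to the right and rows downward; lengths in m; the calibration is good to about 2 mm. A picture is of the moment at which its call begins.
- hand_in(): hands the job in; it is judged then, once.
The state is a dict: "time": time; "qpos": joint angles; "qvel": joint speeds; "joint_efforts": joint torques, N m; "tool_pos": TCP position; "tool_rot": TCP orientation; "contact_force": force on the tool from outside, world axes, zero at the start; "torque": the same for the moment, N m; "opening": finger opening in m; "grip_force": force on a finger pad.
Only numpy, scipy, OpenCV 4.12 (cv2) and the standard library are available. Lean on these libraries where they do the work, as an engineer would, in place of code of your own. Each camera call takes 0.05 s, during which the arm holds its last target. There are 200 camera calls.

## Working session

There is one attempt and no reset: what is moved stays moved. The work goes in short steps, Python scripts to look and compute and a tool call to move; the robot and the scene stay as the last step left them, time stands still between calls to the robot, and variables do not carry over. Pictures are saved under pics/ and viewed, at most 10 in all, crops included, and the job is handed in when it is done.

Besides the shell and the picture viewer there is one more tool, called after "Call:" as name([rows], argument=value, ...), one row to a line, values as JSON. arm_command: Moves the arm, as the interface text tells. Its arguments: {"type":"object","properties":{"xyz":{"type":"array","items":{"type":"array","items":{"type":"number"}}},"spin":{"type":"array","items":{"type":"number"}},"jaw":{"type":"number"},"squeeze":{"type":"number"}},"required":["xyz","spin"]}

```bash
mkdir -p pics
cat > h.py <<'E'
from cell import *
import numpy as np, cv2
def snap(n):
    c=read_camera(n); np.savez(''+n+'.npz',**c); return c
def load(n): return np.load(''+n+'.npz')
def pts(c):
    d=c['depth']; v,u=np.mgrid[:d.shape[0],:d.shape[1]]
    p=np.stack([(u-c['cx'])/c['fx']*d,-(v-c['cy'])/c['fy']*d,-d],-1)
    W=c['world_from_camera']; return p@W[:3,:3].T+W[:3,3]
E
python3 - <<'E'
from h import *
ims=[]
for n in('scene','top'):
    c=snap(n); cv2.imwrite(f'pics/{n}0.png',cv2.resize(c['img'][...,::-1],(800,600),interpolation=cv2.INTER_CUBIC))
print(observe())
E
ls
```

```text
{'time': 0.1, 'qpos': array([-1.28700261e+00,  3.42642820e-01,  1.52489259e+00, -2.57611111e-05,
        1.27542271e+00, -1.45967228e-01]), 'qvel': array([ 0.00012485, -0.00194765, -0.00344388, -0.00024035,  0.00029484,
        0.00078182]), 'joint_efforts': array([ 1.25245693e-03, -4.32006383e+01, -2.44694960e+01,  7.19551393e-02,
        5.26176696e-02, -6.50677021e-05]), 'tool_pos': array([ 0.21874264, -0.47713068,  0.4041297 ]), 'tool_rot': array([-3.14023812e+00, -1.74234261e-04,  4.29768345e-01]), 'contact_force': array([-0.05341678,  0.17404774,  0.07369499]), 'torque': array([ 0.00321014, -0.02796925,  0.03436892]), 'grip_force': 0.0, 'opening': 0.09203663778877196}
h.py
pics
scene.npz
top.npz
```

View pics/top0.png

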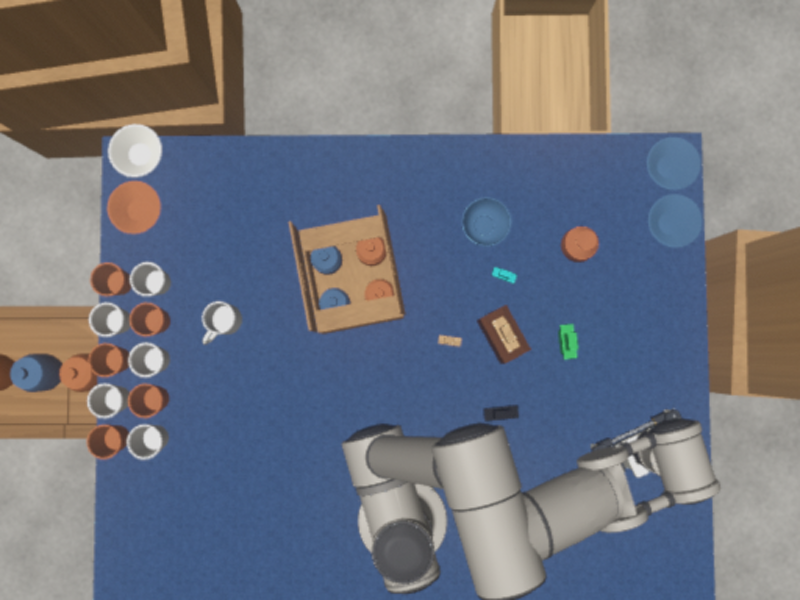

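View pics/scene0.png

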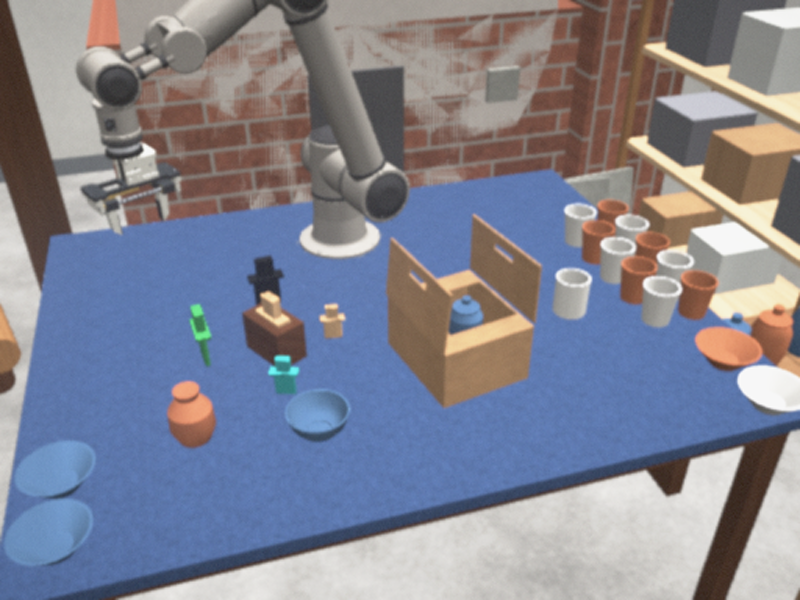

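The top view shows the carton at about (347,270), its flaps as slivers at x≈302 and 390. The stand with the wooden key is at (505,333). The other keys are distractors: small wood at (450,341), turquoise, green and black. The mug is at (220,318), the bowl at (487,222) and the vase at (580,243).

Run:
```python
from h import *
c=load('top'); P=pts(c); 
def reg(u0,u1,v0,v1,z0,z1,P=P):
    s=0.64; q=P[int(v0*s):int(v1*s),int(u0*s):int(u1*s)].reshape(-1,3); return q[(q[:,2]>z0)&(q[:,2]<z1)]
def rect(q,n):
    r=cv2.minAreaRect((q[:,:2]*1000).astype(np.float32)); print(n,len(q),q.mean(0).round(4),'rect',np.round(r[0],1),np.round(r[1],1),round(r[2],2), 'zmax',q[:,2].max().round(3))
rect(reg(270,420,190,345,.122,.137),'rim')
L=reg(280,325,200,345,.15,.3); R=reg(370,420,195,330,.15,.3); rect(L,'L');rect(R,'R')
rect(L[L[:,2]>.235],'Ltop');rect(R[R[:,2]>.235],'Rtop')
rect(reg(470,540,295,370,.083,.096),'standtop')
rect(reg(470,540,295,370,.096,.103),'shoulder')
rect(reg(470,540,295,370,.115,.15),'grip')
for n,b in dict(mug=(195,245,295,350),bowl=(455,520,190,250),vase=(555,605,220,270)).items(): rect(reg(*b,.02,.2),n)
s=load('scene'); S=pts(s).reshape(-1,3)
np.save('S.npy',S)
C=S[(S[:,0]>.3)&(S[:,0]<.75)&(abs(S[:,1])<.25)&(S[:,2]>.01)]
# rim and stand from scene
rect(C[(C[:,2]>.124)&(C[:,2]<.136)],'rimS')
K=S[(S[:,0]>.25)&(S[:,0]<.5)&(S[:,1]>-.3)&(S[:,1]<-.1)]
rect(K[(K[:,2]>.118)],'gripS')
# front-wall outer far face etc
d=cv2.resize(np.hstack([c['img'][115:260,170:360]]),None,fx=4,fy=4,interpolation=cv2.INTER_CUBIC)
cv2.imwrite('pics/crop1.png',d[...,::-1])
```

```text
rim 1430 [0.5859 0.1287 0.13  ] rect [587.4 118.1] [241.  205.4] 11.02 zmax 0.137
L 336 [0.5664 0.2181 0.2283] rect [568.5 219.5] [236.6   6.1] 10.58 zmax 0.276
R 288 [0.6045 0.0268 0.2265] rect [604.3  26.2] [234.5  15.6] 10.77 zmax 0.268
Ltop 171 [0.5658 0.2185 0.2602] rect [567.  219.3] [233.6   6.1] 10.58 zmax 0.276
Rtop 152 [0.6048 0.0306 0.2559] rect [603.5  30.1] [234.5   7.6] 10.72 zmax 0.268
standtop 435 [ 0.4451 -0.2364  0.0898] rect [ 446.4 -238.1] [119.6  71.4] 28.1 zmax 0.096
shoulder 83 [ 0.4465 -0.2375  0.099 ] rect [ 446.3 -238.1] [112.9  62.8] 24.14 zmax 0.103
grip 74 [ 0.4466 -0.236   0.1391] rect [ 446.4 -237.3] [39.7 20.7] 27.77 zmax 0.149
mug 274 [0.4804 0.4393 0.0643] rect [476.7 434.3] [95.1 77.7] 0.33 zmax 0.101
bowl 433 [ 0.7244 -0.2056  0.0391] rect [ 717.7 -200.8] [116.4 116.3] 17.72 zmax 0.063
vase 430 [ 0.6567 -0.4151  0.086 ] rect [ 661.1 -421.2] [78.  77.8] 46.43 zmax 0.124
rimS 1078 [0.6254 0.1305 0.1298] rect [589.9  -7.6] [279.  480.6] 0.76 zmax 0.136
gripS 443 [ 0.3187 -0.1642  0.4523] rect [ 361.3 -180.1] [152.9 228.9] 87.38 zmax 0.678
```

View pics/crop1.png

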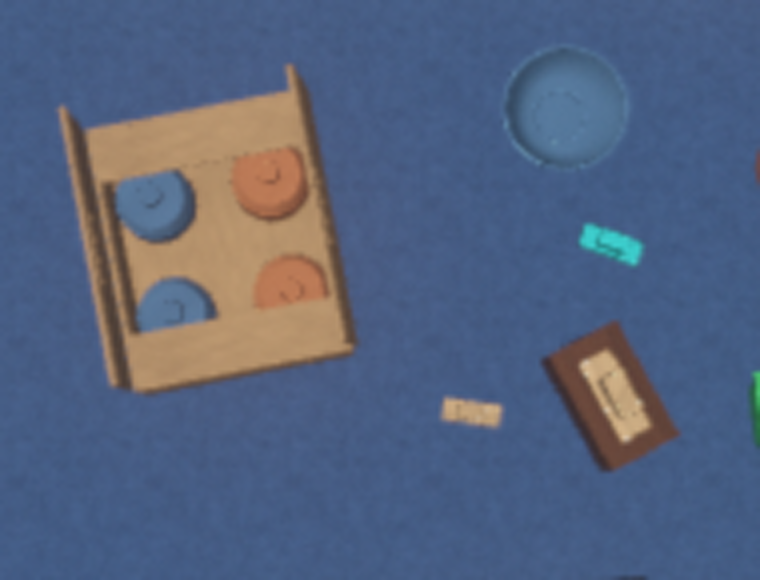

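Call:
arm_command([
  [20,22,1],
  [20,22,1],
  [20,22,1],
  [20,22,1],
  [20,22,1],
  [20,22,1],
  [20,22,1],
  [20,22,1],
  [20,22,1],
  [20,22,1],
  [20,22,1],
  [20,22,1],
  [20,22,1],
  [20,22,1],
  [20,22,1],
  [20,22,0],
  [20,22,0],
  [20,22,0],
  [20,22,0],
  [20,22,0],
], spin=[3.8,3.8,3.8,3.8,3.8,3.8,3.8,3.8,3.8,3.8,3.8,3.8,3.8,3.8,3.8,3.8,3.8,3.8,3.8,3.8], jaw=-1, squeeze=10)

```text
time: 2.1
tool_pos: [0.6195, -0.0362, 0.4192]
tool_rot: [-3.141, -0.0, 1.759]
contact_force: [0.5, 0.1, -0.4]
opening: 0.0008
grip_force: 0.0
```

Call:
arm_command([
  [-2,11,-1.5],
  [-2,11,-1.5],
  [-2,11,-1.5],
  [-2,11,-1.5],
  [-1.7,8.8,-0.7],
  [-1.7,8.8,-0.7],
  [-1.7,8.8,-0.7],
  [-1.4,7.5,-4.7],
  [-1.4,7.5,-4.7],
  [-1.4,7.5,-4.7],
  [-1.1,6,-6],
  [-1.1,6,-6],
  [-1.1,6,-6],
  [-0.7,4,-7.3],
  [-0.7,4,-7.3],
  [-0.7,4,-7.3],
  [-0.3,1.6,-7.3],
  [-0.3,1.6,-7.3],
  [-0.3,1.6,-7.3],
], spin=[0,0,0,0,0,0,0,0,0,0,0,0,0,0,0,0,0,0,0])

```text
time: 4.0
tool_pos: [0.5952, 0.0903, 0.3349]
tool_rot: [-3.141, 0.0, 1.756]
contact_force: [0.7, 0.8, 1.1]
opening: 0.0004
grip_force: 0.4
```

Call:
arm_command([
  [0,0,-5],
  [0,0,-5],
  [0,0,-5],
  [0,0,-4],
  [0,0,-2],
  [0,0,-1],
  [0,0,0],
  [0,0,0],
  [0,0,0],
], spin=[0,0,0,0,0,0,0,0,0])

```text
time: 4.9
tool_pos: [0.5952, 0.0904, 0.3139]
tool_rot: [3.141, 0.0, 1.756]
contact_force: [0.2, 0.6, -0.9]
opening: 0.0009
grip_force: 0.0
```

Run:
```python
from h import *
c=snap('scene'); print(observe()['tool_pos'],observe()['contact_force'])
cv2.imwrite('pics/scene1.png',cv2.resize(c['img'][100:280,210:380],None,fx=3.3,fy=3.3,interpolation=cv2.INTER_CUBIC)[...,::-1])
```

```text
[0.59521857 0.09041945 0.31386328] [ 0.25885645 -0.56149536  0.68099613]
```

View pics/scene1.png

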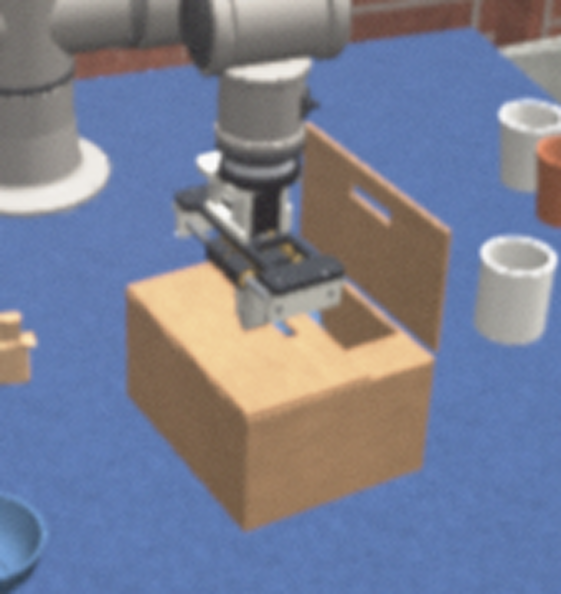

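The right flap is nearly level, with its slot visible at (290,325), and the left flap is still upright. I'll press a little further until there is contact force.

Call:
arm_command([
  [0,0,-1],
  [0,0,-1],
  [0,0,-0.5],
  [0,0,0],
  [0,0,0],
], spin=[0,0,0,0,0])

```text
time: 5.45
tool_pos: [0.5951, 0.0905, 0.3131]
tool_rot: [3.14, 0.0, 1.756]
contact_force: [-3.9, 0.4, 11.1]
opening: 0.0002
grip_force: 5.5
```

Call:
arm_command([
  [0,0,10],
  [0,0,25],
  [0,0,32],
  [0,0,33],
  [0,0,33],
  [0,0,32],
  [-4.5,24,0],
  [-4.5,24,0],
  [-4.5,24,0],
  [-4.5,24,0],
  [-4.5,24,0],
  [-4.5,24,0],
  [-4.5,24,0],
  [-4.5,24,0],
  [0,0,-20],
  [0,0,-20],
  [0,0,-14],
  [0,0,0],
], spin=[0,0,0,0,0,0,0,0,0,0,0,0,0,0,0,0,0,0])

```text
time: 7.25
tool_pos: [0.5589, 0.2825, 0.4202]
tool_rot: [-3.137, 0.001, 1.756]
contact_force: [-0.4, -0.2, -0.5]
opening: 0.0003
grip_force: 0.0
```

Run:
```python
from h import *
c=snap('scene'); print(observe()['tool_pos'])
cv2.imwrite('pics/scene2.png',cv2.resize(c['img'][80:280,210:400],None,fx=3,fy=3,interpolation=cv2.INTER_CUBIC)[...,::-1])
```

```text
[0.55915154 0.28244912 0.42175592]
```

View pics/scene2.png

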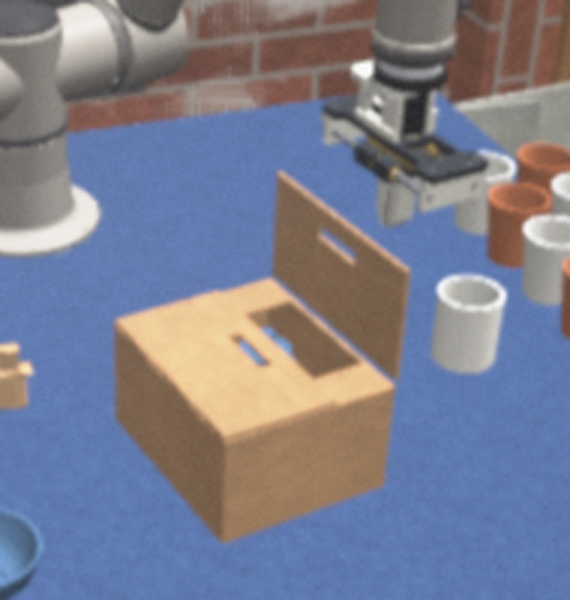

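The right flap stays flat, with its slot at (252,350). The fingers are outside the upright left flap, so I'll fold it with the mirrored arc.

Call:
arm_command([
  [1.9,-10,-0.4],
  [1.9,-10,-0.4],
  [1.9,-10,-0.4],
  [1.9,-10,-0.4],
  [1.9,-10,-0.4],
  [1.7,-8.8,-0.7],
  [1.7,-8.8,-0.7],
  [1.7,-8.8,-0.7],
  [1.4,-7.5,-4.7],
  [1.4,-7.5,-4.7],
  [1.4,-7.5,-4.7],
  [1.1,-6,-6],
  [1.1,-6,-6],
  [1.1,-6,-6],
  [0.7,-4,-7.3],
  [0.7,-4,-7.3],
  [0.7,-4,-7.3],
  [0.3,-1.6,-7.3],
  [0.3,-1.6,-7.3],
  [0.3,-1.6,-7.3],
], spin=[0,0,0,0,0,0,0,0,0,0,0,0,0,0,0,0,0,0,0,0])

```text
time: 9.3
tool_pos: [0.5842, 0.1488, 0.3414]
tool_rot: [-3.141, -0.0, 1.757]
contact_force: [-0.4, -1.2, 1.3]
opening: 0.0003
grip_force: 0.5
```

Call:
arm_command([
  [0,0,-5],
  [0,0,-5],
  [0,0,-5],
  [0,0,-4],
  [0,0,-2],
  [0,0,-1],
  [0,0,0],
  [0,0,0],
], spin=[0,0,0,0,0,0,0,0])

```text
time: 10.1
tool_pos: [0.5843, 0.1488, 0.3203]
tool_rot: [3.141, -0.0, 1.756]
contact_force: [-0.1, -0.1, 0.1]
opening: 0.0008
grip_force: 0.0
```

Call:
arm_command([
  [0,0,-1],
  [0,0,-1],
  [0,0,-0.7],
  [0,0,-0.3],
  [0,0,0],
], spin=[0,0,0,0,0])

```text
time: 10.6
tool_pos: [0.5842, 0.1488, 0.3187]
tool_rot: [3.14, 0.0, 1.756]
contact_force: [-3.0, -0.9, 8.3]
opening: 0.0008
grip_force: 4.3
```

Call:
arm_command([
  [0,0,20],
  [0,0,35],
  [0,0,40],
  [0,0,35],
], spin=[0,0,0,0])

```text
time: 11.0
tool_pos: [0.5841, 0.1488, 0.4491]
tool_rot: [3.141, -0.0, 1.756]
contact_force: [1.6, -0.1, -0.3]
opening: 0.0007
grip_force: 0.0
```

Call:
arm_command([
  [-8.6,-24.2,0],
  [-8.6,-24.2,0],
  [-8.6,-24.2,0],
  [-8.6,-24.2,0],
  [-8.6,-24.2,0],
  [-8.6,-24.2,0],
  [-8.6,-24.2,0],
  [-8.6,-24.2,0],
  [-8.6,-24.2,0],
  [-8.6,-24.2,0],
  [-8.6,-24.2,0],
  [-8.6,-24.2,0],
  [-8.6,-24.2,0],
  [-8.6,-24.2,0],
  [-8.6,-24.2,0],
  [-8.6,-24.2,0],
  [0,0,0],
  [0,0,0],
], spin=[-4.54,-4.54,-4.54,-4.54,-4.54,-4.54,-4.54,-4.54,-4.54,-4.54,-4.54,-4.54,-4.54,-4.54,-4.54,-4.54,0,0], jaw=0.1)

```text
time: 12.8
tool_pos: [0.4465, -0.2386, 0.4471]
tool_rot: [-3.141, -0.0, 0.488]
contact_force: [-1.0, 0.4, -0.1]
opening: 0.0503
grip_force: 0.0
```

Run:
```python
from h import *
print(observe()['tool_pos'],np.degrees(observe()['tool_rot']),observe()['opening'])
c=snap('top'); w=snap('wrist')
a=cv2.resize(c['img'][125:225,180:280],(400,400),interpolation=cv2.INTER_CUBIC)
b=cv2.resize(w['img'],(400,300)); b=np.vstack([b,np.zeros((100,400,3),np.uint8)])
cv2.imwrite('pics/m3.png',np.hstack([a,b])[...,::-1])
P=pts(c)
def reg(u0,u1,v0,v1,z0,z1,P=P):
    q=P[v0:v1,u0:u1].reshape(-1,3); return q[(q[:,2]>z0)&(q[:,2]<z1)]
q=reg(180,280,120,225,.128,.15)
r=cv2.minAreaRect((q[:,:2]*1000).astype(np.float32)); print(r,q[:,2].mean())
q=reg(180,280,120,225,.128,.15); 
# slot: holes inside lid
h=P[140:200,195:255].reshape(-1,3); cen=np.array(r[0])/1000
h=h[(h[:,2]<.125)&(np.hypot(*(h[:,:2]-cen).T)<.06)]
if len(h)>5: print('slot',len(h),cv2.minAreaRect((h[:,:2]*1000).astype(np.float32)),h[:,2].mean())
W=pts(w); k=W.reshape(-1,3); k=k[(k[:,2]>.136)&(k[:,2]<.148)&(np.hypot(k[:,0]-.446,k[:,1]+.237)<.05)]
print('grip wrist',len(k),cv2.minAreaRect((k[:,:2]*1000).astype(np.float32)),k[:,2].mean())
```

```text
[ 0.44654083 -0.23856755  0.44712869] [-1.79975935e+02 -1.24137742e-02  2.79793372e+01] 0.050315588018013564
((586.80126953125, 119.5750961303711), (239.5162353515625, 199.07769775390625), 10.640510559082031) 0.13856486770955717
slot 69 ((596.7105712890625, 107.72880554199219), (82.80390167236328, 56.40346145629883), 7.903548717498779) 0.00870551737727605
grip wrist 855 ((447.59759521484375, -243.48284912109375), (39.540321350097656, 19.354036331176758), 27.88575553894043) 0.14160379345488855
```

View pics/m3.png

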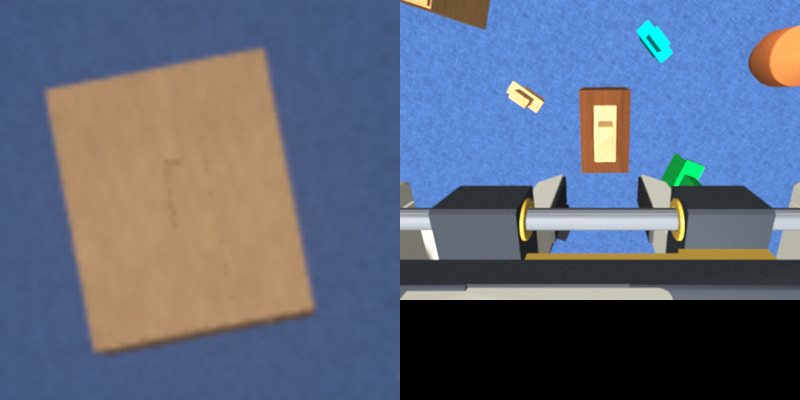

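The left panel shows the lid flat, with the slot faintly visible around (170,190). The right panel shows the key in the stand at (605,130), between the fingers at 566 and 640. The two cameras disagree on the key by about 6 mm, so I'll check that.

Run:
```python
from h import *
from scipy.spatial.transform import Rotation as R
for n in('top','wrist'):
    c=load(n); print(n,c.files,[float(c[k]) for k in('fx','fy','cx','cy')]); print(c['world_from_camera'].round(4))
    print([c[k] for k in c.files if 'dist' in k])
o=observe(); T=R.from_euler('xyz',o['tool_rot']); Wc=load('wrist')['world_from_camera']
print('cam in tool',T.inv().apply(Wc[:3,3]-o['tool_pos']).round(4)); print((T.inv().as_matrix()@Wc[:3,:3]).round(3))
w=load('wrist'); W=pts(w); 
for nm,P in(('wrist',W),('top',pts(load('top')))):
  for z0,z1 in((.08,.094),(.136,.148),(-.02,.02)):
    k=P.reshape(-1,3); k=k[(k[:,2]>z0)&(k[:,2]<z1)&(np.hypot(k[:,0]-.446,k[:,1]+.24)<.08)]
    if len(k)>9: print(nm,z0,len(k),cv2.minAreaRect((k[:,:2]*1000).astype(np.float32)),k[:,2].mean())
```

```text
top ['img', 'depth', 'fx', 'fy', 'cx', 'cy', 'world_from_camera'] [481.77104724154384, 481.77104724154384, 249.69093000986177, 195.6296181898311]
[[-0.0043  0.9982 -0.06    0.4063]
 [-0.9999 -0.005  -0.0118  0.0083]
 [-0.012   0.06    0.9981  1.8503]
 [ 0.      0.      0.      1.    ]]
[]
wrist ['img', 'depth', 'fx', 'fy', 'cx', 'cy', 'world_from_camera'] [312.4579706792456, 312.4579706792456, 258.18625511770045, 189.31493465199665]
[[ 0.4699  0.8453  0.2542  0.5153]
 [-0.8827  0.4504  0.134  -0.2025]
 [-0.0012 -0.2873  0.9578  0.4269]
 [ 0.      0.      0.      1.    ]]
[]
cam in tool [0.0769 0.0011 0.0203]
[[-0.001  0.958  0.288]
 [ 1.     0.     0.001]
 [ 0.001  0.288 -0.958]]
wrist 0.08 4746 ((446.79541015625, -243.642333984375), (120.60049438476562, 70.31979370117188), 28.332420349121094) 0.08980588666520847
wrist 0.136 855 ((447.59759521484375, -243.48284912109375), (39.540321350097656, 19.354036331176758), 27.88575553894043) 0.14160379345488855
wrist -0.02 4389 ((452.3771057128906, -236.01638793945312), (144.73159790039062, 159.8115692138672), 32.6761474609375) -0.00013642921423386137
top 0.08 109 ((446.1728515625, -237.47994995117188), (120.1819076538086, 68.69013977050781), 28.092710494995117) 0.08862479541807887
top -0.02 256 ((439.85577392578125, -224.4512939453125), (159.13827514648438, 125.61153411865234), 21.877838134765625) -2.4511699140840337e-05
```

Run:
```python
from h import *
c=load('scene'); P=pts(c); 
print(c['world_from_camera'].round(3).tolist())
k=P.reshape(-1,3); 
for z0,z1,n in((.083,.0945,'stand'),(.137,.148,'grip')):
    q=k[(k[:,2]>z0)&(k[:,2]<z1)&(np.hypot(k[:,0]-.446,k[:,1]+.24)<.08)]
    print(n,len(q),cv2.minAreaRect((q[:,:2]*1000).astype(np.float32)),q.mean(0))
q=k[(k[:,2]>.135)&(k[:,2]<.145)&(abs(k[:,0]-.6)<.2)&(abs(k[:,1]-.12)<.09)]
m=P[...,2]; 
# distractor check: turquoise+vase+bowl in wrist vs top
w=load('wrist');t=load('top')
import colorsys
for n,c in(('wrist',w),('top',t),('scene',c)):
    hsv=cv2.cvtColor(c['img'],cv2.COLOR_RGB2HSV); Q=pts(c)
    M=(hsv[...,0]>82)&(hsv[...,0]<95)&(hsv[...,1]>140)&(c['depth']>0)
    q=Q[M]; q=q[(abs(q[:,0]-.6)<.1)&(abs(q[:,1]+.24)<.1)&(q[:,2]>.0)]
    if len(q): 
        zt=q[:,2].max(); q2=q[q[:,2]>.075]; print(n,len(q2),q2.mean(0).round(4),cv2.minAreaRect((q2[:,:2]*1000).astype(np.float32)))
```

```text
[[0.287, -0.535, 0.794, 1.775], [0.958, 0.164, -0.236, -0.359], [-0.004, 0.828, 0.56, 0.997], [0.0, 0.0, 0.0, 1.0]]
stand 331 ((450.25140380859375, -241.84219360351562), (127.73084259033203, 74.99088287353516), 29.518667221069336) [ 0.46488181 -0.24359511  0.08966353]
grip 53 ((450.1076354980469, -242.8031005859375), (43.11030578613281, 21.794923782348633), 25.115957260131836) [ 0.45048843 -0.24288471  0.1413823 ]
wrist 495 [ 0.5876 -0.2461  0.0874] ((588.4931030273438, -246.61862182617188), (27.826568603515625, 14.250295639038086), 69.06155395507812)
top 32 [ 0.5877 -0.2411  0.0879] ((587.487548828125, -240.75439453125), (27.40283966064453, 14.699206352233887), 75.22052764892578)
scene 36 [ 0.5947 -0.2463  0.0847] ((591.421875, -245.83895874023438), (24.261751174926758, 15.528368949890137), 67.94581604003906)
```

Call:
arm_command([
  [1,-5,-15],
  [0,0,-20],
  [0,0,-20],
  [0,0,-20],
  [0,0,-15],
  [0,0,0],
  [0,0,0],
], spin=[0,0,0,0,0,0,0])

```text
time: 13.6
tool_pos: [0.4481, -0.2429, 0.3577]
tool_rot: [3.141, -0.0, 0.49]
contact_force: [-0.7, 0.1, 0.1]
opening: 0.0508
grip_force: 0.0
```

Run:
```python
from h import *
o=observe();print(o['tool_pos'],np.degrees(o['tool_rot']))
w=snap('wrist');W=pts(w); k=W.reshape(-1,3)
for z0,z1 in((.08,.094),(.136,.148)):
    q=k[(k[:,2]>z0)&(k[:,2]<z1)&(np.hypot(k[:,0]-.446,k[:,1]+.24)<.08)]
    print(len(q),cv2.minAreaRect((q[:,:2]*1000).astype(np.float32)),q[:,2].mean())
cv2.imwrite('pics/w4.png',w['img'][...,::-1])
```

```text
[ 0.44810496 -0.24285756  0.35766317] [ 1.79989174e+02 -9.43945046e-03  2.80710606e+01]
8153 ((446.9040832519531, -243.54714965820312), (120.5868911743164, 70.26142883300781), 28.394472122192383) 0.0897755962663329
1667 ((447.4617004394531, -243.29815673828125), (40.04087829589844, 20.026872634887695), 28.300615310668945) 0.14153106037178356
```

View pics/w4.png

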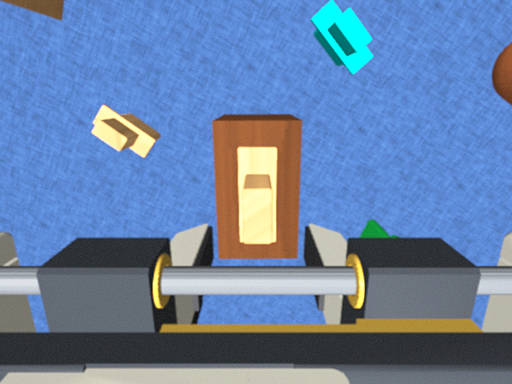

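The key grip at (257,195) is centred between the fingers at 210 and 307. I'll descend and grasp.

Call:
arm_command([
  [-0.5,-0.4,-15],
  [0,0,-18],
  [0,0,-18],
  [0,0,-14],
  [0,0,-8.5],
  [0,0,0],
  [0,0,0],
], spin=[0.2,0,0,0,0,0,0])

```text
time: 14.35
tool_pos: [0.4475, -0.244, 0.2846]
tool_rot: [3.14, -0.001, 0.492]
contact_force: [-0.2, -0.3, -0.9]
opening: 0.0505
grip_force: 0.0
```

Call:
arm_command([
  [0,0,0],
  [0,0,0],
  [0,0,0],
  [0,0,0],
  [0,0,0],
  [0,0,0],
  [0,0,0],
  [0,0,0],
], spin=[0,0,0,0,0,0,0,0], jaw=-1, squeeze=30)

```text
time: 15.15
tool_pos: [0.4472, -0.2438, 0.2839]
tool_rot: [3.141, -0.0, 0.492]
contact_force: [-1.5, 1.3, 3.5]
opening: 0.0201
grip_force: 30.0
```

Call:
arm_command([
  [0,0,5],
  [0,0,10],
  [0,0,12],
  [0,0,12],
  [0,0,12],
  [0,0,12],
  [0,0,15],
  [0,0,20],
  [0,0,20],
  [0,0,20],
  [0,0,20],
  [0,0,12],
  [0,0,0],
], spin=[0,0,0,0,0,0,0,0,0,0,0,0,0])

```text
time: 16.45
tool_pos: [0.4472, -0.2438, 0.4562]
tool_rot: [3.137, -0.002, 0.492]
contact_force: [-0.4, 0.2, -1.1]
opening: 0.0199
grip_force: 30.0
```

Call:
arm_command([
  [3.7,12,0],
  [3.7,24,0],
  [3.7,25,0],
  [3.7,26,0],
  [3.7,26,0],
  [3.7,26,0],
  [3.7,26,0],
  [3.7,26,0],
  [3.7,26,0],
  [3.7,26,0],
  [3.7,26,0],
  [3.7,26,0],
  [3.7,26,0],
  [3.7,21,0],
  [0,0,0],
  [0,0,0],
  [0,0,0],
], spin=[-1.26,-1.26,-1.26,-1.26,-1.26,-1.26,-1.26,-1.26,-1.26,-1.26,-1.26,-1.26,-1.26,-1.26,0,0,0])

```text
time: 18.15
tool_pos: [0.4988, 0.0975, 0.4534]
tool_rot: [3.141, 0.001, 0.184]
contact_force: [0.5, 0.2, -2.1]
opening: 0.0202
grip_force: 30.0
```

Run:
```python
from h import *
o=observe();print(o['tool_pos'],np.degrees(o['tool_rot']))
w=snap('wrist');W=pts(w)
cv2.imwrite('pics/w5.png',w['img'][...,::-1])
```

```text
[0.49883814 0.09748427 0.45344595] [1.79979041e+02 4.91553801e-02 1.05294411e+01]
```

View pics/w5.png

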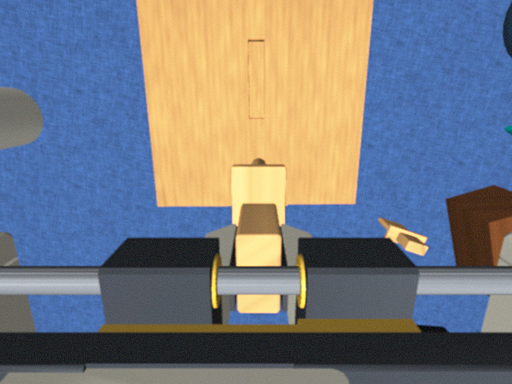

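The slot outline is at columns 248–265, rows 40–118, and the held key is in line below it at column ~258. I'll project the outline onto the z=140.5 mm plane.

Run:
```python
from h import *
w=load('wrist'); W=w['world_from_camera']
def plane(u,v,z=.1405):
    d=np.array([(u-w['cx'])/w['fx'],-(v-w['cy'])/w['fy'],-1]); d=W[:3,:3]@d; t=(z-W[2,3])/d[2]; return (W[:3,3]+t*d)*1000
g=cv2.cvtColor(w['img'],cv2.COLOR_RGB2GRAY).astype(float)
roi=g[30:130,235:280]
print('colprof',dict(zip(range(240,275),g[48:112,240:275].mean(0).round(0).astype(int))))
print('rowprof',dict(zip(range(34,48),g[34:48,251:262].mean(1).round(0).astype(int))),dict(zip(range(110,126),g[110:126,251:262].mean(1).round(0).astype(int))))
# column minima by sub-rows for yaw
for s in(slice(46,66),slice(66,90),slice(90,114)):
    p=g[s,240:275].mean(0); print(s,240+np.argsort(p)[:6])
P=pts(w); q=P.reshape(-1,3); q=q[(abs(q[:,2]-.14)<.006)&(q[:,0]>.45)]; 
# lid side edges via depth mask on rows
lid=abs(P[...,2]-.14)<.006
L=[];R=[]
for v in range(5,150):
    c=np.where(lid[v])[0]
    L.append(plane(c.min()-.5,v));R.append(plane(c.max()+.5,v))
for E in(L,R):
    E=np.array(E); f=np.polyfit(E[:,0],E[:,1],1); print('edge yaw',np.degrees(np.arctan(f[0])),'y at x=587',np.polyval(f,587))
for u,v in((248.5,40.5),(264.5,40.5),(249,118),(264.5,118)): print(u,v,plane(u,v).round(1))
o=observe(); g1=P[200:215,235:280]; 
z=P[160:320,215:300].reshape(-1,3)
for a,b,n in((.284+.003,.4,'grip'),):
    q=z[(z[:,2]>.305)&(z[:,2]<.32)]; print(n,len(q),cv2.minAreaRect((q[:,:2]*1000).astype(np.float32)))
q=z[(z[:,2]>.262)&(z[:,2]<.275)]; print('bar',len(q),cv2.minAreaRect((q[:,:2]*1000).astype(np.float32)),q[:,2].mean())
```

```text
colprof {240: np.int64(202), 241: np.int64(204), 242: np.int64(203), 243: np.int64(201), 244: np.int64(199), 245: np.int64(198), 246: np.int64(198), 247: np.int64(194), 248: np.int64(186), 249: np.int64(193), 250: np.int64(203), 251: np.int64(202), 252: np.int64(200), 253: np.int64(202), 254: np.int64(202), 255: np.int64(200), 256: np.int64(198), 257: np.int64(202), 258: np.int64(205), 259: np.int64(205), 260: np.int64(204), 261: np.int64(205), 262: np.int64(206), 263: np.int64(198), 264: np.int64(191), 265: np.int64(200), 266: np.int64(206), 267: np.int64(207), 268: np.int64(205), 269: np.int64(202), 270: np.int64(201), 271: np.int64(201), 272: np.int64(202), 273: np.int64(203), 274: np.int64(200)}
rowprof {34: np.int64(205), 35: np.int64(204), 36: np.int64(205), 37: np.int64(206), 38: np.int64(200), 39: np.int64(169), 40: np.int64(118), 41: np.int64(143), 42: np.int64(194), 43: np.int64(200), 44: np.int64(199), 45: np.int64(198), 46: np.int64(198), 47: np.int64(199)} {110: np.int64(206), 111: np.int64(206), 112: np.int64(205), 113: np.int64(205), 114: np.int64(204), 115: np.int64(205), 116: np.int64(204), 117: np.int64(192), 118: np.int64(175), 119: np.int64(196), 120: np.int64(204), 121: np.int64(202), 122: np.int64(203), 123: np.int64(203), 124: np.int64(203), 125: np.int64(203)}
slice(46, 66, None) [248 264 247 252 249 271]
slice(66, 90, None) [248 264 247 245 256 249]
slice(90, 114, None) [249 248 264 245 247 246]
edge yaw 10.822381266827227 y at x=587 215.36700165548797
edge yaw 10.719665812803965 y at x=587 16.005413115186357
248.5 40.5 [617.7 127.  140.5]
264.5 40.5 [620.2 113.6 140.5]
249 118 [554.  115.3 140.5]
264.5 118 [556.5 101.4 140.5]
grip 2899 ((499.852294921875, 96.57701873779297), (40.368324279785156, 34.938846588134766), 10.339131355285645)
bar 2473 ((521.8150024414062, 100.65846252441406), (34.84823226928711, 30.179241180419922), 10.180561065673828) 0.26740473518394436
```

Call:
arm_command([
  [8,1.6,0],
  [12,2.4,0],
  [15,3,0],
  [15,3,0],
  [15,3,0],
  [12,2.3,0],
  [8,1.5,0],
  [2.6,0.5,0],
  [0,0,-10],
  [0,0,-10],
  [0,0,-10],
  [0,0,-5],
  [0,0,0],
  [0,0,0],
  [0,0,0],
], spin=[0.15,0,0,0,0,0,0,0,0,0,0,0,0,0,0])

```text
time: 19.7
tool_pos: [0.5866, 0.1155, 0.4193]
tool_rot: [3.141, -0.001, 0.187]
contact_force: [-0.3, 0.0, -1.2]
opening: 0.0199
grip_force: 30.0
```

Run:
```python
from h import *
o=observe();print(o['tool_pos'],np.degrees(o['tool_rot']),o['contact_force'])
c=snap('scene'); w=snap('wrist')
a=cv2.resize(c['img'][120:250,240:350],(440,520),interpolation=cv2.INTER_CUBIC)
b=cv2.resize(w['img'][150:280,210:300],(360,520),interpolation=cv2.INTER_CUBIC)
cv2.imwrite('pics/s6.png',np.hstack([a,b])[...,::-1])
```

```text
[0.58663608 0.1154844  0.41927394] [ 1.79987592e+02 -6.01801092e-02  1.06987324e+01] [-0.25804566  0.00969126 -1.17760657]
```

View pics/s6.png

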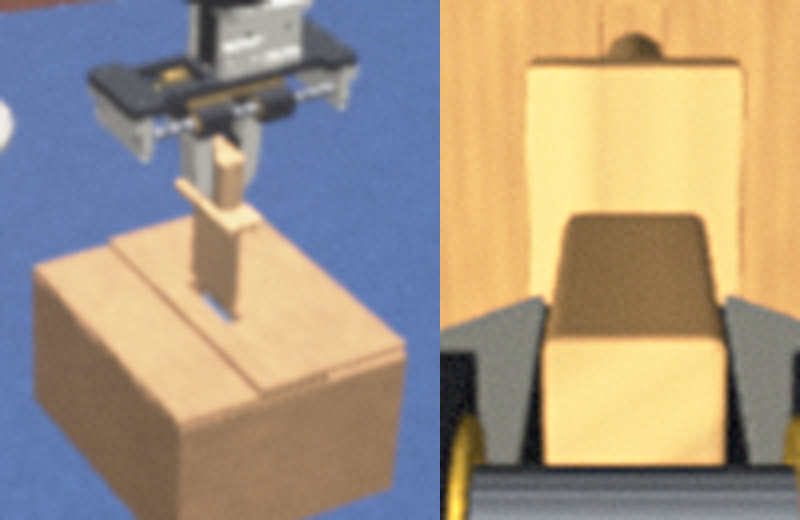

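The left panel shows the key hanging just above the slot at (215,305). The right panel shows the slot's far end behind the blade, in line to within about 1 mm. I'll descend gently.

Call:
arm_command([
  [0,0,-4],
  [0,0,-3],
  [0,0,-3],
  [0,0,-2],
  [0,0,-2],
  [0,0,0],
  [0,0,0],
], spin=[0,0,0,0,0,0,0])

```text
time: 20.5
tool_pos: [0.5866, 0.1155, 0.4048]
tool_rot: [3.141, -0.0, 0.187]
contact_force: [0.2, 1.1, -1.5]
opening: 0.0196
grip_force: 30.0
```

Call:
arm_command([
  [0,0.3,-2],
  [0,0,-2],
  [0,0,-2],
  [0,0,-2],
  [0,0,-2],
  [0,0,0],
  [0,0,0],
], spin=[0,0,0,0,0,0,0])

```text
time: 21.2
tool_pos: [0.5866, 0.1158, 0.3947]
tool_rot: [3.142, 0.0, 0.187]
contact_force: [0.4, 0.3, -0.3]
opening: 0.0199
grip_force: 30.0
```

Free fit. I'll carry on to TCP z ≈ 0.3495.

Call:
arm_command([
  [0,0,-3],
  [0,0,-3],
  [0,0,-3],
  [0,0,-3],
  [0,0,-3],
  [0,0,-3],
  [0,0,-3],
  [0,0,-3],
  [0,0,0],
  [0,0,0],
], spin=[0,0,0,0,0,0,0,0,0,0])

```text
time: 22.2
tool_pos: [0.5866, 0.1157, 0.3707]
tool_rot: [3.141, 0.0, 0.187]
contact_force: [1.0, 0.2, -1.3]
opening: 0.0197
grip_force: 30.0
```

Call:
arm_command([
  [0,0,-3],
  [0,0,-3],
  [0,0,-3],
  [0,0,-3],
  [0,0,-3],
  [0,0,-3],
  [0,0,-3],
  [0,0,0],
  [0,0,0],
  [0,0,0],
], spin=[0,0,0,0,0,0,0,0,0,0])

```text
time: 23.2
tool_pos: [0.5866, 0.1158, 0.3499]
tool_rot: [3.141, -0.0, 0.187]
contact_force: [0.2, 0.3, -1.4]
opening: 0.02
grip_force: 30.0
```

Run:
```python
from h import *
c=snap('scene'); w=snap('wrist')
F=[]
for i in range(6): read_camera('wrist'); o=observe(); F.append(o['contact_force'])
print(o['tool_pos'],np.degrees(o['tool_rot']),np.mean(F,0),o['grip_force'])
P=pts(w)[160:330,215:300].reshape(-1,3)
q=P[(P[:,2]>.155)&(P[:,2]<.172)];print('bar top z',len(q),np.median(q[:,2]), cv2.minAreaRect((q[:,:2]*1000).astype(np.float32)))
a=cv2.resize(c['img'][120:250,240:350],(440,520),interpolation=cv2.INTER_CUBIC)
cv2.imwrite('pics/s7.png',a[...,::-1])
```

```text
[0.58658618 0.1157604  0.3497894 ] [ 1.79992773e+02 -4.80328961e-03  1.06961916e+01] [ 0.2439831  -0.20813608 -1.06886371] 29.999889135360718
bar top z 2500 0.16377719488379733 ((610.0147094726562, 119.09143829345703), (34.2642822265625, 29.99586296081543), 10.68039321899414)
```

View pics/s7.png

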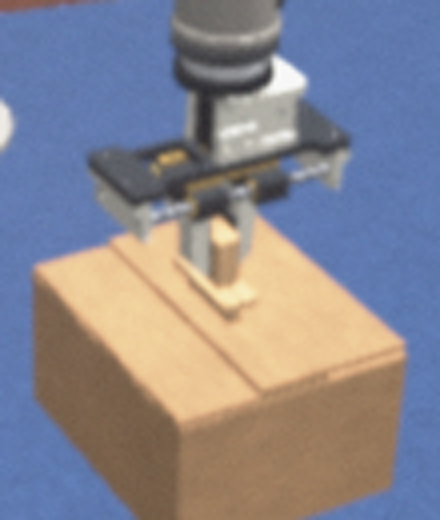

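The blade is in the slot. The bar's underside is at about 155.8 mm, so it stands about 15 mm above the lid. There is almost no side force, and the grip is firm.

```bash
python3 -c "
from cell import *
print(hand_in())"
```

```text
the job is handed in; nothing more can be done
None
```

I folded the right flap down, then the left flap over it, and the arm is still holding the key upright in the slot with its shoulder bar about 15 mm above the lid and almost no side force; I handed the job in at about 23.5 s, but the hand-in gave no verdict.

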